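# Turn a lock body in the slide-jaw fixture and gauge its latch gap

### The job

The lock body is held in the slide-jaw fixture the wrong way round, with the ends of its gap hidden against the jaws. Draw the sliding jaw back, turn the lock a quarter turn so that its gap faces along the fence, stand it back on the bench snug in the corner between fixed jaw and end stop, and close the jaw up to it. Then, without ever lifting the gauge off the bench, slide it square along the fence so that its blade goes into the gap until its shoulders meet the lock; leave everything so, and do not disturb the paper roll, the tub or the meter.

Things in the scene. Friction and masses are not known exactly. Their poses are not given: they have to be found in the camera images.
- fixture: Slide-jaw fixture fixed to the bench. Origin: on the bench, under the centre of a correctly seated lock; x to the fixed jaw, z up. Fixed jaw: 22 mm high, face at x = +34 mm, y -28 to +22 mm. The sliding jaw comes from the -x side, between two 10 mm high, 12 mm wide guides at y = +-25 mm, x -185 to -65 mm. The lock stands directly on the bench.
- end_stop (a point): On the bench at the face of the fixture's end stop, at fixture x 0, y -28 mm. The stop is a 22 mm high, 16 mm thick steel bar that reaches over fixture x -28 to +52 mm. Axes as the fixture's.
- fence (a point): On the bench at the middle of the fence's face, at fixture x +47, y +190 mm. The aluminium fence is 18 mm high and 18 mm thick, and its face runs along fixture y from +30 to +350 mm. The gauge lane lies on its -x side; with the gauge against the fence the blade is 1 mm off the centre of the seated lock's gap. Axes as the fixture's.
- jaw (a joint): Sliding jaw: opening between the two jaw faces is 60 mm + this value (m); grows as the jaw is drawn back towards fixture -x, range -8 to +45 mm; slides with about 2.5 N and stays where left. The jaw is 22 mm high, 16 mm thick and 44 mm wide, on a 12 mm high, 26 mm wide bar that runs back from it.
- jaw_tab (a point): Centre of the top of the black upright tab on the sliding jaw's bar, 54 mm above the bench. The tab is 12 mm wide (along fixture y), 24 mm long (along fixture x) and stands 42 mm clear above the bar; its centre is 66 mm behind the jaw face.
- lock: Steel lock body, a block 68 mm (own x) by 56 mm (own y) by 60 mm high, about 0.5 kg, white plate on top. Origin: centre of its underside; z up. Under it a gap 32 mm wide and 8 mm high runs right through along its own y, open to the bench, in the middle of the 68 mm faces; both ends are alike. At the start its 56 mm dimension lies between the jaws.
- gauge: Gap gauge, flat on the bench: aluminium block 90 long, 92 wide, 20 mm high, 0.35 kg, too wide to grip, with a flat steel blade 45 long, 26 wide (18 at its last 8 mm), 5 mm thick, level with its underside. Origin: on the bench, middle of the block's front (shoulder) face where the blade comes out; x along the blade to its tip, the block reaches back to x = -90 mm; z up.
- roll: Bystander: upright white paper roll, 62 mm diameter, 60 mm high. Origin: centre of its underside.
- tub: Bystander: open blue plastic tub, 62 by 62 mm, 50 mm high. Origin: centre of its underside.
- meter: Bystander: orange multimeter lying flat beyond the fence, 85 mm (own x) by 170 mm (own y), 36 mm high. Origin: centre of its underside.

How it is judged (in metres and radians):
On the way, in this order (a step that is already met when the one before it is completed fails the run):
1. the lock stands between the jaws, turned so that its gap faces along the fence (angle between the y axis of lock and the y axis of fixture, either way round below 0.2 rad and horizontal distance between lock and fixture below 0.03 m and height (world z) of lock below 0.004 m and angle between lock's own z axis and vertical below 0.08 rad), for 0.2 s.
2. the jaw is closed up to the turned lock (value of joint jaw below 0.0115 m and angle between the y axis of lock and the y axis of fixture, either way round below 0.08 rad), for 0.2 s.
At the end, for the whole second after the job is handed in: Lock flat in the corner of fixed jaw and end stop (4 mm across, 5 mm along, 0.06 rad), gap along the fence; jaw value below 11.5 mm; gauge flat, blade in the gap from the fence side, square within 0.06 rad, gauge and lock origins under 32 mm apart (shoulder gap 4 mm); at rest (x of lock in the frame of fixture between -0.004 and 0.004 m and y of lock in the frame of fixture between -0.004 and 0.005 m and angle between the y axis of lock and the y axis of fixture, either way round below 0.06 rad and angle between lock's own z axis and vertical below 0.05 rad and height (world z) of each of lock, gauge below 0.003 m and value of joint jaw below 0.0115 m and horizontal distance between gauge and lock below 0.032 m and angle between the x axis of gauge and the y axis of lock, either way round below 0.06 rad and y of gauge in the frame of fixture above 0.02 m and angle between gauge's own z axis and vertical below 0.04 rad and linear speed of each of gauge, lock below 0.01 m/s); the robot touches nothing.
It fails at once if the gauge is lifted or tipped off the bench (height (world z) of gauge above 0.012 m or angle between gauge's own z axis and vertical above 0.2 rad).
It fails at once if the paper roll, the tub or the meter is moved more than 20 mm or tipped (distance of any of roll, tub, meter from where it was at the start of the episode above 0.02 m or angle between any of roll, tub's own z axis and vertical above 0.4 rad).
It also fails if it takes over 72 s, if anything falls off the work surface, if the arm or the gripper's body presses on something with over 40 N, if the wrist force passes 120 N, or if a joint passes its speed limit or range.

### The arm

A 7-joint arm with a two-finger parallel gripper is mounted at the origin on the work surface. World frame = base frame: x ahead of the robot, y to its left, z up, the work surface at z = 0. Lengths are in mm, angles in degrees, forces in N, time in s.
With the tool pointing down it reaches from about 425 to 925 mm from the base axis. Payload 6.8 kg.
Tool frame: the origin (TCP) lies midway between the tips of the shut fingers; the grasp point (between the pads) lies 19 mm behind it (bot.tcp_to_grasp is the distance from the TCP to the grasp point, in mm); z points along the fingers, y is the line along which they close (so a half turn about z gives the same grasp; the last joint's range is limited). The gripper opens to 85 mm and grips with 20 to 120 N. Pads are 22 mm wide; open, the fingers measure 114 mm over their backs; the gripper's body (76 mm by 85 mm) begins 54 mm behind the grasp point. The pads swing forward as they close: fully open they stand 13 mm farther back than shut.
Start: joints at [-71.396, 27.33, 1.283, 89.118, -0.659, 63.558, -4.761], TCP at [283.103, 612.78, 231.308] pointing down, gripper open.
Joint ranges: [-169.35, 169.35], [-19.33, 120.38], [-80.79, 83.38], [13.8, 139.57], [-78.32, 258.32], [9.67, 109.79], [-169.56, 169.56]. Speed limits (degrees/s): [136.94, 136.94, 180, 180, 180, 180, 180].

### API

Orientations are given as a 3x3 rotation matrix whose columns are the frame's x, y, z axes.
In Python, from rig import bot gives the robot as it stands.
- The arm moves only by the tool send_rows, never from a script. Its argument "moves" is a list of rows, each an object with "fingers": the opening in per cent of the stroke, from 0 (shut) to 100 (fully open); "linear": the shift along the tool's x, y, z in units of 50 mm (1.0 is 50 mm), a list of three; "rot": the turn, a rotation vector about the tool's x, y, z in units of 6 degrees (1.0 is 6 degrees), a list of three. In form: [{"fingers": fingers, "linear": [tx, ty, tz], "rot": [rx, ry, rz]}, ...]. A call has 1 to 12 rows; each row is the pose to reach, as a shift and turn from the pose commanded when the call began, along the tool's axes at that moment; what a row does not reach only later rows make up. A row lasts 1/8 s, in which the tool goes at most 62.5 mm and 10.7 degrees, less where a joint would pass 70% of its speed; a pose out of reach is approached as far as the arm can. A call with a gripper value outside its range is refused whole. The fingers move at their own pace and stop on an object; "grip_force" is the grip in N (left out, the last holds). Time passes only in rows, so rows that repeat a pose let the fingers close. It gives the time, the measured TCP pose, the force, the opening and the grip force at its end, in the units of the state.
- bot.get_obs(): the state, without advancing time (a new reading comes with each control period).
- bot.get_image(name): name is "scene" or "side" or "wrist"; returns the picture (400x640x3 uint8, blue, green, red); there is no depth.
- bot.camera_info(name): a dict with "camera_matrix" (3x3 intrinsics, pixels), "k1" (the pictures are not rectified: a ray, as slopes to the right and down, at radius r is drawn at 1 + k1 r^2 times it, then the intrinsics apply), "R" (3x3) and "t" (3): a world point X has camera coordinates R X + t. Camera axes: x right, y down, z forward; pixel columns grow to the right and rows downward; lengths in mm; the calibration is good to about 2 mm. A picture is of the moment at which its call begins: read the wrist's pose just before it. camera_info takes no time and is no camera call; for the wrist camera it gives the pose at the moment of the call.
- bot.job_done(): hands the job in; it is judged then, once.
The state is a dict: "time_s": time; "joint_pos": joint angles; "joint_velocities": joint speeds; "effort": joint torques, N m; "position": TCP position; "orientation": TCP orientation; "wrist_force": force on the tool from outside, world axes, zero at the start; "ft_torque": the same for the moment, N m; "opening": finger opening in mm; "gripper_force": force on a finger pad.
Only numpy, scipy, OpenCV 4.12 (cv2) and the standard library are available. Lean on these libraries where they do the work, as an engineer would, in place of code of your own. Each camera call takes 0.05 s, during which the arm holds its last target. There are 200 camera calls.

## Working session

There is one attempt and no reset: what is moved stays moved. The work goes in short steps, Python scripts to look and compute and a tool call to move; the robot and the scene stay as the last step left them, time stands still between calls to the robot, and variables do not carry over. Pictures are saved under pics/ and viewed, at most 12 in all, crops included, and the job is handed in when it is done.

Besides the shell and the picture viewer there is one more tool, called after "Request:" by a JSON object that holds its "api" and its "payload", one argument or row to a line. send_rows: Moves the arm, as the interface text tells. Its arguments: {"type":"object","properties":{"moves":{"type":"array","items":{"type":"object","properties":{"fingers":{"type":"number"},"linear":{"type":"array","items":{"type":"number"}},"rot":{"type":"array","items":{"type":"number"}}}}},"grip_force":{"type":"number"}},"required":["moves"]}

```bash
ls; mkdir -p pics
python3 - <<'E'
from rig import bot
import cv2,numpy as np
o=bot.get_obs();print(o)
for n in("scene","side","wrist"):
    print(n,bot.camera_info(n)); cv2.imwrite(f"pics/{n}0.png",bot.get_image(n))
print(bot.tcp_to_grasp)
E
```

```text
pics
{'time_s': 0.0, 'joint_pos': array([-71.39547579,  27.37645118,   1.28171244,  89.17896602,
        -0.6578347 ,  63.55687543,  -4.7622005 ]), 'joint_velocities': array([ 0.03437937,  0.01155183,  0.05126802, -0.00669399,  0.09034353,
        0.08736115,  0.04334376]), 'effort': array([-6.29114438e-04, -5.96469712e+01,  1.60775509e+00, -2.81186771e+01,
        1.24128975e-02,  9.60742473e-03,  1.05798583e-05]), 'position': array([282.89821855, 612.20413782, 230.31380812]), 'orientation': array([[-9.07785140e-01,  4.19435052e-01, -6.13213988e-04],
       [ 4.19435467e-01,  9.07783516e-01, -1.72561787e-03],
       [-1.67119070e-04, -1.82369395e-03, -9.99998323e-01]]), 'wrist_force': array([-1.49537891,  0.12023431,  0.43617578]), 'ft_torque': array([ 0.00351759, -0.00048215, -0.02155962]), 'gripper_force': 0.0, 'opening': 85.31303948378762}
scene {'camera_matrix': array([[456.44035441,   0.        , 315.66552301],
       [  0.        , 456.44035441, 198.79814024],
       [  0.        ,   0.        ,   1.        ]]), 'k1': -0.07274586971075216, 'R': array([[ 0.45260522,  0.89170299
[... 396 characters left out ...]
7360965e-01, -2.11577476e-01, -7.18519923e-04],
       [-1.49335368e-01, -6.87426112e-01, -7.10735034e-01],
       [ 1.49881596e-01,  6.94751979e-01, -7.03459448e-01]]), 't': array([-601.50332302,   66.8472822 ,  983.11671335])}
wrist {'camera_matrix': array([[293.23976286,   0.        , 316.60658042],
       [  0.        , 293.23976286, 190.64242555],
       [  0.        ,   0.        ,   1.        ]]), 'k1': 0.005571956411275011, 'R': array([[ 4.18613652e-01,  9.08164064e-01, -8.02616618e-04],
       [ 8.59974696e-01, -3.96116633e-01,  3.21768762e-01],
       [ 2.91900897e-01, -1.35387027e-01, -9.46817944e-01]]), 't': array([-673.63629111,  -42.78412205,  380.44926541])}
18.700000000000003
```

View pics/scene0.png

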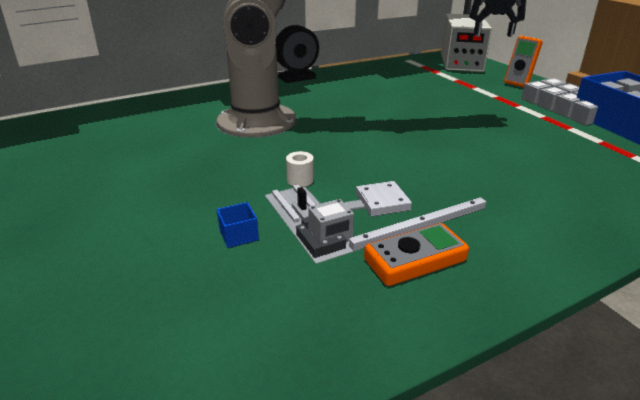

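View pics/side0.png

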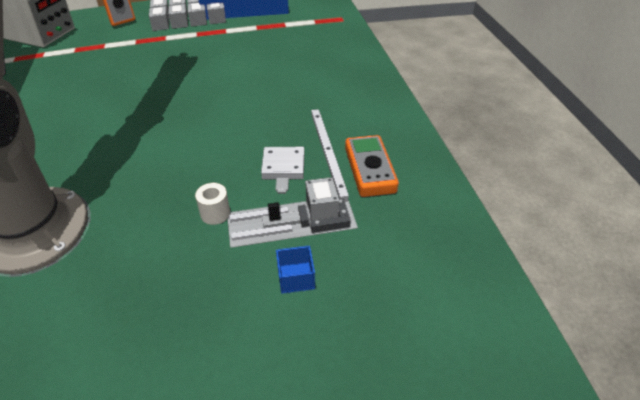

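The scene and side views show the fixture: lock at side px (325,205), tab (274,211), gauge (283,165), fence from (316,112) to (345,192), roll (212,203), and tub (295,270).

```bash
cat > h.py <<'E'
from rig import bot
import cv2,numpy as np
def ray(ci,px):
    K=ci["camera_matrix"];p=(np.array(px,float)-K[:2,2])/K[0,0]
    u=p.copy()
    for _ in range(20): u=p/(1+ci["k1"]*(u@u))
    d=ci["R"].T@np.array([u[0],u[1],1]);return -ci["R"].T@ci["t"],d
def onz(ci,px,z):
    c,d=ray(ci,px);return (c+d*(z-c[2])/d[2])
def proj(ci,X):
    x=ci["R"]@np.array(X,float)+ci["t"];u=x[:2]/x[2];u=u*(1+ci["k1"]*(u@u));return u*ci["camera_matrix"][0,0]+ci["camera_matrix"][:2,2]
def shift(target,Rt=None):
    "tool-frame shift (50mm units) and rot (6deg units) to world target TCP"
    from scipy.spatial.transform import Rotation as Ro
    o=bot.get_obs();R=o["orientation"]
    s=R.T@(np.array(target)-o["position"])/50
    r=None if Rt is None else np.degrees(Ro.from_matrix(R.T@Rt).as_rotvec())/6
    return s,r
E
python3 - <<'E'
from h import *
ci=bot.camera_info("side")
for n,p,z in[("lock",(321,190),60),("tab",(274,207),54),("gauge",(283,158),20),("f1",(316,112),18),("f2",(345,192),18),("roll",(211,192),60),("tub",(295,255),50),("meter",(371,163),36)]:
    print(n,onz(ci,p,z).round())
w=bot.camera_info("wrist");o=bot.get_obs()
cw=-w["R"].T@w["t"];print("cam in tool",o["orientation"].T@(cw-o["position"]),"camR tool",(w["R"]@o["orientation"]).round(3))
E
```

```text
lock [602. -77.  60.]
tab [504. -98.  54.]
gauge [550.  83.  20.]
f1 [660. 246.  18.]
f2 [660. -51.  18.]
roll [387. -36.  60.]
tub [ 524. -220.   50.]
meter [733.   7.  36.]
cam in tool [  82.47602727   -0.84405337 -143.02865633] camR tool [[ 0.001  1.    -0.001]
 [-0.947  0.001 -0.322]
 [-0.322  0.001  0.947]]
```

Request:
{"api": "send_rows", "payload": {
  "moves": [
    {"fingers": 100,"linear": [-9.6,-9.5,-0.6],"rot": [0,0,-4.1]},
    {"fingers": 100,"linear": [-9.6,-9.5,-0.6],"rot": [0,0,-4.1]},
    {"fingers": 100,"linear": [-9.6,-9.5,-0.6],"rot": [0,0,-4.1]},
    {"fingers": 100,"linear": [-9.6,-9.5,-0.6],"rot": [0,0,-4.1]},
    {"fingers": 100,"linear": [-9.6,-9.5,-0.6],"rot": [0,0,-4.1]},
    {"fingers": 100,"linear": [-9.6,-9.5,-0.6],"rot": [0,0,-4.1]},
    {"fingers": 100,"linear": [-9.6,-9.5,-0.6],"rot": [0,0,-4.1]},
    {"fingers": 100,"linear": [-9.6,-9.5,-0.6],"rot": [0,0,-4.1]},
    {"fingers": 100,"linear": [-9.6,-9.5,-0.6],"rot": [0,0,-4.1]},
    {"fingers": 100,"linear": [-9.6,-9.5,-0.6],"rot": [0,0,-4.1]},
    {"fingers": 100,"linear": [-9.6,-9.5,-0.6],"rot": [0,0,-4.1]},
    {"fingers": 100,"linear": [-9.6,-9.5,-0.6],"rot": [0,0,-4.1]}
  ]
}}

```text
time_s: 1.65
position: [520.2, -24.5, 261.4]
orientation: [[-1.0, 0.011, 0.001], [0.011, 1.0, -0.002], [-0.001, -0.002, -1.0]]
wrist_force: [-0.3, 0.1, -1.0]
opening: 85.5
gripper_force: 0.0
```

Run:
```python
from h import *
o=bot.get_obs();print(o["position"],o["orientation"].round(3),o["joint_pos"].round(1),o["joint_velocities"].round(1))
cv2.imwrite("pics/w1.png",bot.get_image("wrist"))
import pickle;pickle.dump(bot.camera_info("wrist"),open("w1.pkl","wb"))
```

```text
[520.21821279 -24.53238679 261.44486287] [[-1.     0.011  0.001]
 [ 0.011  1.    -0.002]
 [-0.001 -0.002 -1.   ]] [-19.4  11.   17.6 109.   -3.7  60.5  89. ] [-2.6 -0.6 -4.6  1.5 -1.3  0.2 -2.4]
```

View pics/w1.png

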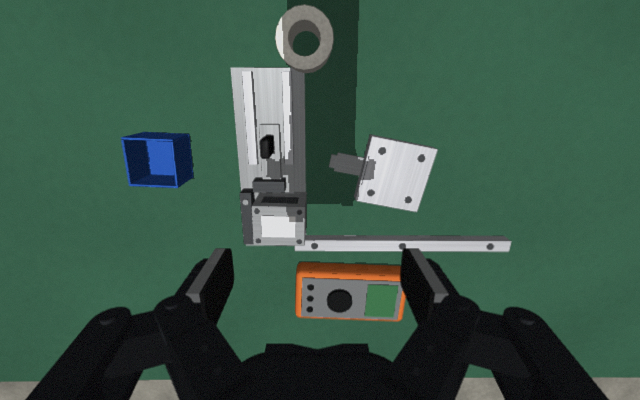

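The wrist view from above shows everything: roll (304,38), tub (158,160), tab (267,146), lock (278,222), gauge (400,173, turned about 10°), fence from (296,243) to (510,245), and meter (350,290). I'll enlarge the middle to pick corners.

Run:
```python
import cv2
im=cv2.imread("pics/w1.png")[55:260,225:450]
cv2.imwrite("pics/w1c.png",cv2.resize(im,None,fx=2.9,fy=2.9,interpolation=cv2.INTER_CUBIC)[:600])
```

```text
(no output)
```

View pics/w1c.png

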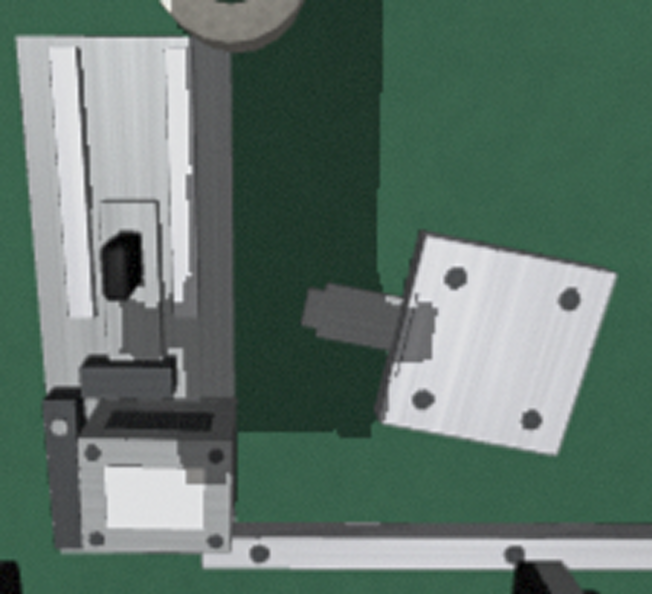

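Run:
```python
from h import *
import pickle
ci=pickle.load(open("w1.pkl","rb"))
C=lambda x,y:(225+x/2.9,55+y/2.9)
def P(n,pts,z): 
    a=np.array([onz(ci,C(*p),z)[:2] for p in pts]);print(n,a.round(1).tolist(),a.mean(0).round(1))
P("lock",[(80,436),(234,432),(231,551),(82,548)],60)
P("tab",[(117,269)],54)
P("holes",[(456,278),(569,300),(531,420),(423,400)],20)
P("gaugecorn",[(422,232),(616,273),(557,455),(384,420)],20)
P("guideL",[(51,46),(75,46),(92,316),(68,316)],10)
P("guideR",[(167,46),(188,46),(184,300)],10)
P("stop",[(45,400),(80,400),(55,548)],22)
P("fence",[(203,556),(204,568)],18)
im=cv2.imread("pics/w1.png").astype(int)
E=[]
for u in list(range(315,395,4))+list(range(445,505,4)):
    col=im[225:262,u].sum(1); b=np.where(col>540)[0]
    if len(b)>2:E.append((u,225+b[0]-.5,225+b[-1]+.5))
E=np.array(E)
for k in(1,2):
    a=np.array([onz(ci,(e[0],e[k]),18)[:2] for e in E]);p=np.polyfit(a[:,1],a[:,0],1);print("fence line x=a*y+b",p,np.degrees(np.arctan(p[0])),np.std(a[:,0]-np.polyval(p,a[:,1])))
print([onz(ci,(511,y),18)[:2].round(1) for y in(236,251)])
```

```text
lock [[572.8, -103.3], [571.4, -36.3], [629.6, -38.7], [627.5, -106.5]] [600.3 -71.2]
tab [[501.0, -83.6]] [501.  -83.6]
holes [[512.4, 64.7], [523.0, 117.3], [581.8, 105.3], [571.2, 52.8]] [547.1  85. ]
gaugecorn [[491.5, 48.1], [510.6, 137.3], [600.2, 119.7], [581.3, 34.5]] [545.9  84.9]
guideL [[412.6, -113.6], [412.7, -103.3], [531.4, -104.7], [531.3, -116.1]] [ 472.  -109.4]
guideR [[412.9, -63.8], [412.9, -54.8], [523.9, -60.7]] [449.9 -59.8]
stop [[569.3, -127.5], [569.4, -110.8], [648.5, -129.5]] [ 595.7 -122.6]
fence [[655.9, -55.2], [662.9, -54.9]] [659.4 -55.1]
fence line x=a*y+b [1.3035829e-02 6.4571224e+02] 0.7468556792889376 0.43023713528048985
fence line x=a*y+b [8.38429616e-03 6.62286068e+02] 0.48037352808625916 0.44619871059059657
[array([640.2, 261.8]), array([665.1, 266.9])]
```

Request:
{"api": "send_rows", "payload": {
  "moves": [
    {"fingers": 45,"linear": [0.37,-1.19,1.2],"rot": [0,0,0]},
    {"fingers": 45,"linear": [0.37,-1.19,2.4],"rot": [0,0,0]},
    {"fingers": 45,"linear": [0.37,-1.19,3.0],"rot": [0,0,0]},
    {"fingers": 45,"linear": [0.37,-1.19,3.0],"rot": [0,0,0]}
  ]
}}

```text
time_s: 2.2
position: [497.9, -77.6, 108.6]
orientation: [[-1.0, 0.002, -0.008], [0.002, 1.0, 0.001], [0.008, 0.0, -1.0]]
wrist_force: [0.1, 0.4, 1.3]
opening: 38.6
gripper_force: 0.0
```

Run:
```python
from h import *
o=bot.get_obs();print(o["position"],o["opening"])
print(shift([501,-84,29])); cv2.imwrite("pics/w2.png",bot.get_image("wrist")[60:360,120:520])
```

```text
[497.88571625 -77.62913486 108.59151737] 38.619287366755984
(array([-0.07467221, -0.12809266,  1.59124318]), None)
```

View pics/w2.png

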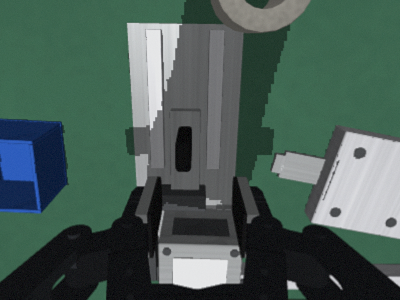

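The tab shows at crop (184,149), i.e. full picture (304,209), and is centred between the fingers in y.

Run:
```python
from h import *
ci=bot.camera_info("wrist")
im=bot.get_image("wrist");o=bot.get_obs();print(o["position"],o["orientation"].round(3))
print("prev pick",onz(ci,(304,209),54))
m=(im.max(2)<28).astype(np.uint8);m[260:]=0
n,l,s,c=cv2.connectedComponentsWithStats(m)
for i in range(1,n):
    if s[i,4]>150: print(s[i],c[i],onz(ci,c[i],54).round(1))
```

```text
[501.56691754 -77.99554386 112.22302475] [[-1.     0.002  0.   ]
 [ 0.002  1.     0.   ]
 [-0.     0.    -1.   ]]
prev pick [499.21147307 -87.73180142  54.        ]
[296 183  16  44 633] [303.64770932 205.04423381] [496.1 -87.9  54. ]
[272 238  11  22 160] [277.59375 250.15   ] [ 533.4 -108.6   54. ]
```

Request:
{"api": "send_rows", "payload": {
  "moves": [
    {"fingers": 45,"linear": [0.05,-0.16,0],"rot": [0,0,0.05]},
    {"fingers": 45,"linear": [0.05,-0.16,0.8],"rot": [0,0,0]},
    {"fingers": 45,"linear": [0.05,-0.16,1.64],"rot": [0,0,0]},
    {"fingers": 45,"linear": [0.05,-0.16,1.64],"rot": [0,0,0]},
    {"fingers": 0,"linear": [0.05,-0.16,1.64],"rot": [0,0,0]},
    {"fingers": 0,"linear": [0.05,-0.16,1.64],"rot": [0,0,0]},
    {"fingers": 0,"linear": [0.05,-0.16,1.64],"rot": [0,0,0]},
    {"fingers": 0,"linear": [0.05,-0.16,1.64],"rot": [0,0,0]}
  ],
  "grip_force": 30
}}

```text
time_s: 3.3
position: [500.1, -87.9, 31.5]
orientation: [[-1.0, 0.005, 0.004], [0.005, 1.0, -0.0], [-0.004, -0.0, -1.0]]
wrist_force: [-1.4, -1.7, 8.6]
opening: 11.1
gripper_force: 32.4
```

Request:
{"api": "send_rows", "payload": {
  "moves": [
    {"fingers": 0,"linear": [0.2,0,0],"rot": [0,0,0]},
    {"fingers": 0,"linear": [0.4,0,0],"rot": [0,0,0]},
    {"fingers": 0,"linear": [0.6,0,0],"rot": [0,0,0]},
    {"fingers": 0,"linear": [0.8,0,0],"rot": [0,0,0]},
    {"fingers": 0,"linear": [0.8,0,0],"rot": [0,0,0]},
    {"fingers": 0,"linear": [0.8,0,0],"rot": [0,0,0]}
  ]
}}

```text
time_s: 4.05
position: [459.6, -87.3, 31.4]
orientation: [[-1.0, 0.005, 0.004], [0.005, 1.0, 0.0], [-0.004, 0.0, -1.0]]
wrist_force: [-2.0, -1.7, 16.0]
opening: 11.7
gripper_force: 33.6
```

Request:
{"api": "send_rows", "payload": {
  "moves": [
    {"fingers": 50,"linear": [0,0,0],"rot": [0,0,0]},
    {"fingers": 50,"linear": [0,0,0],"rot": [0,0,0]},
    {"fingers": 50,"linear": [0,0,-1.0],"rot": [0,0,0]},
    {"fingers": 100,"linear": [0,0,-2.2],"rot": [0,0,0]},
    {"fingers": 100,"linear": [-1.2,0.1,-3],"rot": [0,0,2]},
    {"fingers": 100,"linear": [-2.8,0.28,-3],"rot": [0,0,3.5]},
    {"fingers": 100,"linear": [-2.8,0.28,-3],"rot": [0,0,5.2]},
    {"fingers": 100,"linear": [-2.8,0.28,-3],"rot": [0,0,6.9]},
    {"fingers": 100,"linear": [-2.8,0.28,-3],"rot": [0,0,8.6]},
    {"fingers": 100,"linear": [-2.8,0.28,-3],"rot": [0,0,10.3]},
    {"fingers": 100,"linear": [-2.8,0.28,-3],"rot": [0,0,12]},
    {"fingers": 100,"linear": [-2.8,0.28,-3],"rot": [0,0,13.7]}
  ]
}}

```text
time_s: 5.55
position: [597.9, -73.2, 179.0]
orientation: [[-0.127, 0.992, -0.001], [0.992, 0.127, 0.0], [0.0, -0.001, -1.0]]
wrist_force: [0.2, 0.1, 0.5]
opening: 85.7
gripper_force: 0.0
```

Request:
{"api": "send_rows", "payload": {
  "moves": [
    {"fingers": 100,"linear": [0,0,0],"rot": [0,0,1.4]},
    {"fingers": 100,"linear": [0,0,0],"rot": [0,0,1.4]},
    {"fingers": 100,"linear": [0,0,0],"rot": [0,0,1.4]}
  ]
}}

```text
time_s: 5.92
position: [598.2, -73.3, 179.1]
orientation: [[0.011, 1.0, -0.0], [1.0, -0.011, 0.0], [0.0, -0.0, -1.0]]
wrist_force: [-0.5, 0.4, 0.3]
opening: 85.7
gripper_force: 0.0
```

Run:
```python
from h import *
ci=bot.camera_info("wrist")
im=bot.get_image("wrist");o=bot.get_obs();print(o["position"],o["orientation"].round(4),o["joint_pos"].round(1),o["wrist_force"])
import pickle;pickle.dump(ci,open("w3.pkl","wb"));cv2.imwrite("pics/w3.png",im)
```

```text
[598.27154741 -73.39870884 179.22583754] [[ 1.150e-02  9.999e-01 -2.000e-04]
 [ 9.999e-01 -1.150e-02  2.000e-04]
 [ 2.000e-04 -2.000e-04 -1.000e+00]] [-28.6  28.2  40.3 104.3 -21.8  55.5  20.3] [ 0.6558396   0.53367721 -0.07442066]
```

View pics/w3.png

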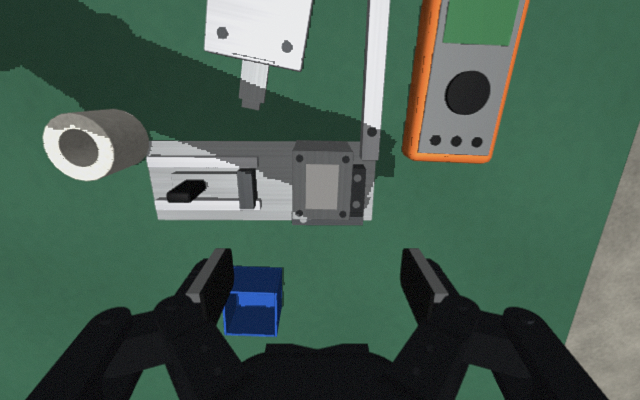

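View: jaw is drawn back (jaw at (248,188)), and the lock's plate is at (321,187) with screws at (299,158), (346,158), (343,214). Fixed jaw at (358,190), tub (255,300) and fence (375,80) also visible.

Run:
```python
from h import *
import pickle
ci=pickle.load(open("w3.pkl","rb"));im=cv2.imread("pics/w3.png")
print(im[187,321],im[187,300],im[187,358],im[100,375])
t=im[187,321].astype(int)
m=((abs(im.astype(int)-t).max(2)<22)).astype(np.uint8);mm=np.zeros_like(m);mm[150:225,290:350]=m[150:225,290:350]
n,l,s,c=cv2.connectedComponentsWithStats(mm);i=1+np.argmax(s[1:,4]);print(s[i],c[i])
x,y,w,h=s[i,:4]
print("plate",onz(ci,(x+w/2-.5,y+h/2-.5),60), [onz(ci,p,60)[:2].round(1) for p in((x,y),(x+w,y),(x+w,y+h),(x,y+h))])
print("lock top",[onz(ci,p,60)[:2].round(1) for p in((296,151),(352,151),(293,222),(349,222))])
print("fixed jaw",[onz(ci,p,22)[:2].round(1) for p in((352,163),(366,163),(364,210))])
print("fence", [onz(ci,p,18)[:2].round(1) for p in((361,150),(378,158),(370,5))])
print("roll",onz(ci,(78,147),60),"tub",onz(ci,(254,291),50))
```

```text
[145 148 148] [97 96 95] [48 47 44] [231 227 228]
[ 306  164   33   45 1416] [321.32768362 185.98587571]
plate [603.33078863 -75.65908693  60.        ] [array([588.8, -54.4]), array([619. , -54.7]), array([619.6, -99.1]), array([587.8, -98.8])]
lock top [array([580. , -42.2]), array([630.5, -42.8]), array([ 574.8, -112.4]), array([ 629.6, -112.9])]
fixed jaw [array([635.4, -62.9]), array([650.1, -63. ]), array([ 650.2, -116.2])]
fence [array([644.9, -50. ]), array([663.2, -58.7]), array([647.9,  81.5])]
roll [384.88655892 -36.83152692  60.        ] tub [ 527.6621997  -200.29484822   50.        ]
```

Request:
{"api": "send_rows", "payload": {
  "moves": [
    {"fingers": 100,"linear": [-0.05,0.1,1],"rot": [0,0,0]},
    {"fingers": 100,"linear": [-0.05,0.1,2],"rot": [0,0,0]},
    {"fingers": 100,"linear": [-0.05,0.1,2.7],"rot": [0,0,0]},
    {"fingers": 100,"linear": [-0.05,0.1,3.04],"rot": [0,0,0]},
    {"fingers": 100,"linear": [-0.05,0.1,3.04],"rot": [0,0,0]},
    {"fingers": 0,"linear": [-0.05,0.1,3.04],"rot": [0,0,0]},
    {"fingers": 0,"linear": [-0.05,0.1,3.04],"rot": [0,0,0]},
    {"fingers": 0,"linear": [-0.05,0.1,3.04],"rot": [0,0,0]},
    {"fingers": 0,"linear": [-0.05,0.1,3.04],"rot": [0,0,0]}
  ],
  "grip_force": 70
}}

```text
time_s: 7.1
position: [604.1, -76.3, 29.1]
orientation: [[0.014, 1.0, 0.002], [1.0, -0.014, 0.0], [0.0, 0.002, -1.0]]
wrist_force: [-2.4, -0.3, 6.7]
opening: 55.2
gripper_force: 76.4
```

Request:
{"api": "send_rows", "payload": {
  "moves": [
    {"fingers": 0,"linear": [0,0,-0.4],"rot": [0,0,0]},
    {"fingers": 0,"linear": [0,0,-0.8],"rot": [0,0,0]},
    {"fingers": 0,"linear": [0,0,-1.1],"rot": [0,0,-1.5]},
    {"fingers": 0,"linear": [0,0,-1.1],"rot": [0,0,-3]},
    {"fingers": 0,"linear": [0,0,-1.1],"rot": [0,0,-4.5]},
    {"fingers": 0,"linear": [0,0,-1.1],"rot": [0,0,-6]},
    {"fingers": 0,"linear": [0,0,-1.1],"rot": [0,0,-7.5]},
    {"fingers": 0,"linear": [0,0,-1.1],"rot": [0,0,-9]},
    {"fingers": 0,"linear": [0,0,-1.1],"rot": [0,0,-10.5]},
    {"fingers": 0,"linear": [0,0,-1.1],"rot": [0,0,-12]},
    {"fingers": 0,"linear": [0,0,-1.1],"rot": [0,0,-13.5]},
    {"fingers": 0,"linear": [0,0,-1.1],"rot": [0,0,-15]}
  ]
}}

```text
time_s: 8.6
position: [603.5, -76.8, 83.6]
orientation: [[-1.0, 0.009, 0.001], [0.009, 1.0, -0.001], [-0.001, -0.001, -1.0]]
wrist_force: [-0.8, -0.5, -6.0]
opening: 54.5
gripper_force: 76.4
```

Request:
{"api": "send_rows", "payload": {
  "moves": [
    {"fingers": 0,"linear": [0,0,0],"rot": [0,0,0]},
    {"fingers": 0,"linear": [0,0,0],"rot": [0,0,0]}
  ]
}}

```text
time_s: 8.85
position: [603.5, -76.4, 82.9]
orientation: [[-1.0, 0.017, 0.0], [0.017, 1.0, -0.0], [-0.0, -0.0, -1.0]]
wrist_force: [-0.4, -0.1, -5.2]
opening: 54.9
gripper_force: 76.4
```

Run:
```python
from h import *
ci=bot.camera_info("wrist")
im=bot.get_image("wrist");o=bot.get_obs();print(o["position"],o["orientation"].round(4),o["joint_pos"].round(1),o["wrist_force"],o["opening"])
import pickle;pickle.dump(ci,open("w4.pkl","wb"));cv2.imwrite("pics/w4.png",im)
cv2.imwrite("pics/s4.png",cv2.resize(bot.get_image("side")[80:280,180:420],None,fx=3,fy=3))
```

```text
[603.41721477 -76.26547889  82.70502139] [[-9.999e-01  1.650e-02  3.000e-04]
 [ 1.650e-02  9.999e-01 -4.000e-04]
 [-3.000e-04 -4.000e-04 -1.000e+00]] [ -7.5  31.4  11.7 106.   -8.8  43.4  98.1] [-0.7188327  -0.3573294  -6.00125253] 54.861198681467826
```

View pics/w4.png

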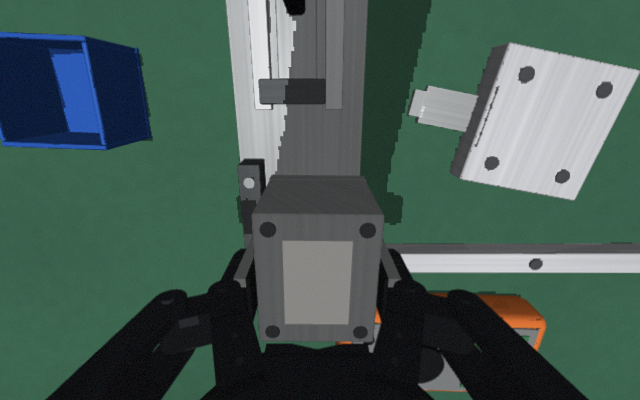

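The lock is held squarely with its plate at (317,283). The stop's inner edge is near (264,180) and the fence face edge at v≈254.

Run:
```python
from h import *
import pickle
ci=pickle.load(open("w4.pkl","rb"))
f=lambda p,z:onz(ci,p,z)[:2].round(1)
print("screws",f((267,229),113.6),f((368,229),113.6),f((272,332),113.6),f((361,332),113.6))
print("fence",f((440,254),18),f((535,254),18),f((630,254),18))
print("stop",f((240,160),22),f((264,160),22),f((264,175),22))
print("jaw face",f((260,103),0),f((260,80),22),f((326,80),22))
print("guide ends",f((255,109),10),f((271,109),10),f((326,109),10),f((342,109),10))
print("gauge holes",[f(p,20) for p in((527,74),(604,89),(491,163),(562,176))])
```

```text
screws [575.6 -97.7] [576.3 -55. ] [630.6 -99.2] [631.3 -56.2]
fence [647.   21.8] [648.2  98.2] [649.3 173.9]
stop [ 566.1 -130.8] [ 566.4 -113.8] [ 577.4 -114.6]
jaw face [ 528.5 -117.6] [ 513.4 -112.4] [514.1 -69.5]
guide ends [ 532.1 -119.7] [ 532.3 -108.3] [532.9 -69.3] [533.1 -57.9]
gauge holes [array([512.7,  61.4]), array([522.9, 114. ]), array([571.8,  48.6]), array([582.4, 101.6])]
```

Request:
{"api": "send_rows", "payload": {
  "moves": [
    {"fingers": 0,"linear": [0.185,-0.13,0],"rot": [0,0,0]},
    {"fingers": 0,"linear": [0.185,-0.13,0.3],"rot": [0,0,0]},
    {"fingers": 0,"linear": [0.185,-0.13,0.6],"rot": [0,0,0]},
    {"fingers": 0,"linear": [0.185,-0.13,0.9],"rot": [0,0,0]},
    {"fingers": 0,"linear": [0.185,-0.13,1.04],"rot": [0,0,0]},
    {"fingers": 0,"linear": [0.185,-0.13,1.06],"rot": [0,0,0]},
    {"fingers": 0,"linear": [0.185,-0.13,1.06],"rot": [0,0,0]}
  ]
}}

```text
time_s: 9.82
position: [594.3, -82.4, 29.2]
orientation: [[-1.0, 0.014, 0.0], [0.014, 1.0, -0.0], [-0.0, -0.0, -1.0]]
wrist_force: [1.0, 0.1, -4.9]
opening: 54.7
gripper_force: 76.4
```

Request:
{"api": "send_rows", "payload": {
  "moves": [
    {"fingers": 0,"linear": [0,0,0.03],"rot": [0,0,0]},
    {"fingers": 0,"linear": [0,0,0.03],"rot": [0,0,0]},
    {"fingers": 0,"linear": [0,-0.04,0.03],"rot": [0,0,0]},
    {"fingers": 0,"linear": [0,-0.08,0.03],"rot": [0,0,0]},
    {"fingers": 0,"linear": [0,-0.11,0.03],"rot": [0,0,0]},
    {"fingers": 0,"linear": [0,-0.11,0.03],"rot": [0,0,0]}
  ],
  "grip_force": 40
}}

```text
time_s: 10.58
position: [595.2, -84.7, 29.1]
orientation: [[-1.0, 0.012, 0.002], [0.012, 1.0, 0.004], [-0.002, 0.004, -1.0]]
wrist_force: [-3.3, 7.0, 7.1]
opening: 54.9
gripper_force: 78.0
```

Request:
{"api": "send_rows", "payload": {
  "moves": [
    {"fingers": 0,"linear": [0,-0.04,0],"rot": [0,0,0]},
    {"fingers": 0,"linear": [0,-0.06,0],"rot": [0,0,0]},
    {"fingers": 0,"linear": [0,-0.06,0],"rot": [0,0,0]}
  ],
  "grip_force": 40
}}

```text
time_s: 10.95
position: [595.9, -88.5, 29.1]
orientation: [[-1.0, 0.012, 0.003], [0.012, 1.0, 0.002], [-0.003, 0.003, -1.0]]
wrist_force: [0.1, 5.5, 4.8]
opening: 55.2
gripper_force: 77.7
```

Still sliding. A little more in −y, then +x.

Request:
{"api": "send_rows", "payload": {
  "moves": [
    {"fingers": 0,"linear": [0,-0.03,0],"rot": [0,0,0]},
    {"fingers": 0,"linear": [0,-0.05,0],"rot": [0,0,0]},
    {"fingers": 0,"linear": [0,-0.05,0],"rot": [0,0,0]}
  ]
}}

```text
time_s: 11.32
position: [595.9, -89.2, 29.2]
orientation: [[-1.0, 0.011, 0.003], [0.011, 1.0, 0.004], [-0.003, 0.004, -1.0]]
wrist_force: [-1.9, 9.2, 6.2]
opening: 54.7
gripper_force: 77.8
```

Request:
{"api": "send_rows", "payload": {
  "moves": [
    {"fingers": 0,"linear": [-0.04,0,0],"rot": [0,0,0]},
    {"fingers": 0,"linear": [-0.08,0,0],"rot": [0,0,0]},
    {"fingers": 0,"linear": [-0.12,0,0],"rot": [0,0,0]},
    {"fingers": 0,"linear": [-0.12,0,0],"rot": [0,0,0]}
  ]
}}

```text
time_s: 11.82
position: [596.2, -89.2, 29.3]
orientation: [[-1.0, 0.012, -0.008], [0.012, 1.0, 0.006], [0.008, 0.006, -1.0]]
wrist_force: [-18.9, 11.3, 25.8]
opening: 54.8
gripper_force: 80.2
```

Request:
{"api": "send_rows", "payload": {
  "moves": [
    {"fingers": 0,"linear": [0.06,0.02,-0.02],"rot": [0,0,0]},
    {"fingers": 100,"linear": [0.06,0.04,-0.03],"rot": [0,0,0]},
    {"fingers": 100,"linear": [0.06,0.04,-0.03],"rot": [0,0,0]},
    {"fingers": 100,"linear": [0.06,0.04,-0.03],"rot": [0,0,0]},
    {"fingers": 100,"linear": [0.06,0.06,-1],"rot": [0,0,0]},
    {"fingers": 100,"linear": [0.06,0.06,-2],"rot": [0,0,0]},
    {"fingers": 50,"linear": [0.7,0.06,-2.4],"rot": [0,0,0]},
    {"fingers": 45,"linear": [1.7,0.06,-2.4],"rot": [0,0,0]},
    {"fingers": 45,"linear": [2.76,0.06,-2.4],"rot": [0,0,0]},
    {"fingers": 45,"linear": [2.76,0.06,-2.4],"rot": [0,0,0]},
    {"fingers": 45,"linear": [2.76,0.06,-2.4],"rot": [0,0,0]}
  ]
}}

```text
time_s: 13.2
position: [463.0, -88.9, 148.3]
orientation: [[-1.0, 0.014, 0.002], [0.014, 1.0, -0.0], [-0.002, -0.0, -1.0]]
wrist_force: [0.2, 1.0, -0.4]
opening: 38.5
gripper_force: 0.0
```

Run:
```python
from h import *
ci=bot.camera_info("wrist")
im=bot.get_image("wrist");o=bot.get_obs();print(o["position"],o["orientation"].round(4),o["wrist_force"])
import pickle;pickle.dump(ci,open("w5.pkl","wb"));cv2.imwrite("pics/w5.png",im)
print(shift([459.5,-87.5,31]))
```

```text
[463.50976429 -88.7580298  148.30803389] [[-9.999e-01  1.400e-02  2.100e-03]
 [ 1.400e-02  9.999e-01 -2.000e-04]
 [-2.100e-03 -1.000e-04 -1.000e+00]] [0.05653063 0.15815103 0.50859694]
(array([0.08537427, 0.02436386, 2.34598634]), None)
```

View pics/w5.png

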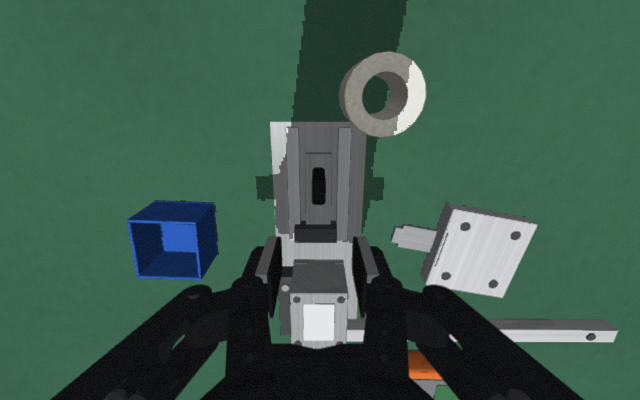

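The lock stands in the corner (plate at (318,322)), the tab is at (319,186), and the roll, tub and gauge are untouched. Next I grip the tab and close the jaw.

Request:
{"api": "send_rows", "payload": {
  "moves": [
    {"fingers": 45,"linear": [0.08,0.02,0.8],"rot": [0,0,0]},
    {"fingers": 45,"linear": [0.08,0.02,1.6],"rot": [0,0,0]},
    {"fingers": 45,"linear": [0.08,0.02,2.34],"rot": [0,0,0]},
    {"fingers": 45,"linear": [0.08,0.02,2.34],"rot": [0,0,0]},
    {"fingers": 0,"linear": [0.08,0.02,2.34],"rot": [0,0,0]},
    {"fingers": 0,"linear": [0.08,0.02,2.34],"rot": [0,0,0]},
    {"fingers": 0,"linear": [0.08,0.02,2.34],"rot": [0,0,0]},
    {"fingers": 0,"linear": [0.08,0.02,2.34],"rot": [0,0,0]}
  ],
  "grip_force": 40
}}

```text
time_s: 14.25
position: [459.6, -87.4, 32.1]
orientation: [[-1.0, 0.014, 0.003], [0.014, 1.0, 0.0], [-0.003, 0.0, -1.0]]
wrist_force: [0.0, 1.9, 8.3]
opening: 11.3
gripper_force: 43.3
```

Request:
{"api": "send_rows", "payload": {
  "moves": [
    {"fingers": 0,"linear": [-0.15,0,0],"rot": [0,0,0]},
    {"fingers": 0,"linear": [-0.3,0,0],"rot": [0,0,0]},
    {"fingers": 0,"linear": [-0.4,0,0],"rot": [0,0,0]},
    {"fingers": 0,"linear": [-0.46,0,0],"rot": [0,0,0]},
    {"fingers": 0,"linear": [-0.46,0,0],"rot": [0,0,0]}
  ]
}}

```text
time_s: 14.88
position: [482.1, -87.7, 32.2]
orientation: [[-1.0, 0.014, 0.002], [0.014, 1.0, 0.0], [-0.002, 0.0, -1.0]]
wrist_force: [-1.4, 1.8, 10.2]
opening: 11.0
gripper_force: 43.5
```

Request:
{"api": "send_rows", "payload": {
  "moves": [
    {"fingers": 0,"linear": [-0.06,0,0],"rot": [0,0,0]},
    {"fingers": 0,"linear": [-0.12,0,0],"rot": [0,0,0]},
    {"fingers": 0,"linear": [-0.16,0,0],"rot": [0,0,0]},
    {"fingers": 0,"linear": [-0.16,0,0],"rot": [0,0,0]}
  ]
}}

```text
time_s: 15.38
position: [489.9, -87.8, 32.2]
orientation: [[-1.0, 0.014, 0.002], [0.014, 1.0, 0.0], [-0.002, 0.0, -1.0]]
wrist_force: [-0.7, 0.7, 9.5]
opening: 11.0
gripper_force: 43.6
```

Request:
{"api": "send_rows", "payload": {
  "moves": [
    {"fingers": 0,"linear": [-0.06,0,0],"rot": [0,0,0]},
    {"fingers": 0,"linear": [-0.12,0,0],"rot": [0,0,0]},
    {"fingers": 0,"linear": [-0.16,0,0],"rot": [0,0,0]},
    {"fingers": 0,"linear": [-0.16,0,0],"rot": [0,0,0]}
  ]
}}

```text
time_s: 15.88
position: [494.8, -87.9, 32.1]
orientation: [[-1.0, 0.014, -0.004], [0.014, 1.0, 0.001], [0.004, 0.001, -1.0]]
wrist_force: [-10.9, 1.8, 20.6]
opening: 11.1
gripper_force: 45.2
```

Request:
{"api": "send_rows", "payload": {
  "moves": [
    {"fingers": 0,"linear": [-0.04,0,0],"rot": [0,0,0]},
    {"fingers": 0,"linear": [-0.1,0,0],"rot": [0,0,0]},
    {"fingers": 0,"linear": [-0.1,0,0],"rot": [0,0,0]}
  ]
}}

```text
time_s: 16.25
position: [494.8, -87.8, 31.9]
orientation: [[-1.0, 0.015, -0.013], [0.015, 1.0, 0.003], [0.013, 0.002, -1.0]]
wrist_force: [-23.6, 3.6, 36.6]
opening: 11.1
gripper_force: 47.8
```

Request:
{"api": "send_rows", "payload": {
  "moves": [
    {"fingers": 0,"linear": [0.12,0,0],"rot": [0,0,0]},
    {"fingers": 45,"linear": [0.15,0,0],"rot": [0,0,0]},
    {"fingers": 45,"linear": [0.15,0,0],"rot": [0,0,0]},
    {"fingers": 45,"linear": [0.15,0,-1],"rot": [0,0,0]},
    {"fingers": 50,"linear": [0.15,0,-2.2],"rot": [0,0,0]},
    {"fingers": 55,"linear": [0.76,1.2,-2.4],"rot": [0,0,0]},
    {"fingers": 55,"linear": [0.8,2.3,-2.4],"rot": [0,0,0]},
    {"fingers": 55,"linear": [0.8,3.44,-2.4],"rot": [0,0,0]},
    {"fingers": 55,"linear": [0.8,3.44,-2.4],"rot": [0,0,0]},
    {"fingers": 55,"linear": [0.8,3.44,-2.4],"rot": [0,0,0]}
  ]
}}

```text
time_s: 17.5
position: [464.4, 83.9, 150.7]
orientation: [[-1.0, 0.014, -0.0], [0.014, 1.0, -0.001], [0.0, -0.001, -1.0]]
wrist_force: [-0.3, -0.6, 0.3]
opening: 47.0
gripper_force: 0.0
```

Run:
```python
from h import *
ci=bot.camera_info("wrist")
im=bot.get_image("wrist");o=bot.get_obs();print(o["position"],o["orientation"].round(4),o["wrist_force"],o["opening"])
import pickle;pickle.dump(ci,open("w6.pkl","wb"));cv2.imwrite("pics/w6.png",im)
print(shift([468,80,6]))
```

```text
[464.39822883  83.17492    150.62117046] [[-9.999e-01  1.540e-02 -4.000e-04]
 [ 1.540e-02  9.999e-01 -7.000e-04]
 [ 4.000e-04 -7.000e-04 -1.000e+00]] [-0.5420356  -0.75562217 -0.47641999] 46.952022481943445
(array([-0.07422073, -0.06036394,  2.89243527]), None)
```

View pics/w6.png

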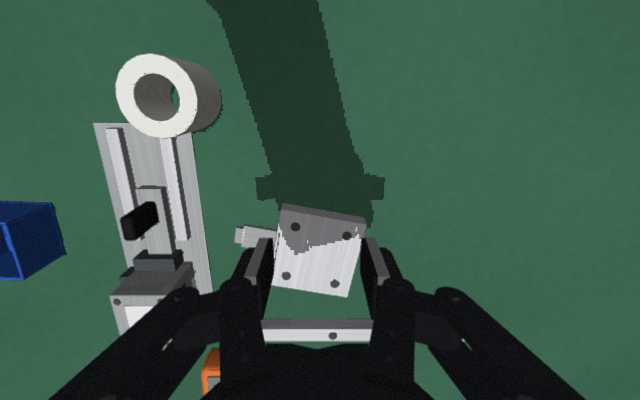

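The jaw is against the lock at (150,265). Gauge holes are at (296,227), (347,236), (286,275), (334,284).

Run:
```python
from h import *
import pickle
ci=pickle.load(open("w6.pkl","rb"))
h=np.array([onz(ci,p,20)[:2] for p in((296,227),(347,236),(286,275),(334,284))]);print(h.round(1),h.mean(0))
print("side edge", [onz(ci,p,20)[:2].round(1) for p in((282,214),(367,228))], "fence",[onz(ci,p,18)[:2].round(1) for p in((265,328),(368,328))])
```

```text
[[513.8  61.4]
 [524.8 114.1]
 [571.4  48.4]
 [583.7 100.9]] [548.42902943  81.19115673]
side edge [array([499.1,  47.7]), array([515.9, 134.5])] fence [array([645.5,  20.1]), array([647.1, 141.5])]
```

Request:
{"api": "send_rows", "payload": {
  "moves": [
    {"fingers": 55,"linear": [0,-0.06,1],"rot": [0,0,0]},
    {"fingers": 55,"linear": [0,-0.06,2],"rot": [0,0,0]},
    {"fingers": 55,"linear": [0,-0.06,2.7],"rot": [0,0,0]},
    {"fingers": 55,"linear": [0,-0.06,2.88],"rot": [0,0,0]},
    {"fingers": 55,"linear": [-0.2,-0.06,2.88],"rot": [0,0,0]},
    {"fingers": 55,"linear": [-0.4,-0.06,2.88],"rot": [0,0,0]},
    {"fingers": 55,"linear": [-0.55,-0.06,2.88],"rot": [0,0,0]},
    {"fingers": 55,"linear": [-0.7,-0.06,2.88],"rot": [0,0,0]},
    {"fingers": 55,"linear": [-0.85,-0.06,2.88],"rot": [0,0,0]},
    {"fingers": 55,"linear": [-1.0,-0.06,2.88],"rot": [0,0,0]},
    {"fingers": 55,"linear": [-1.0,-0.06,2.88],"rot": [0,0,0]}
  ]
}}

```text
time_s: 18.92
position: [516.1, 81.0, 7.0]
orientation: [[-1.0, 0.014, 0.003], [0.014, 1.0, 0.001], [-0.003, 0.001, -1.0]]
wrist_force: [0.8, -1.6, 0.0]
opening: 46.8
gripper_force: 0.0
```

Request:
{"api": "send_rows", "payload": {
  "moves": [
    {"fingers": 55,"linear": [-0.12,0,0],"rot": [0,0,0]},
    {"fingers": 55,"linear": [-0.24,0,0],"rot": [0,0,0]},
    {"fingers": 55,"linear": [-0.36,0,0],"rot": [0,0,0]},
    {"fingers": 55,"linear": [-0.46,0,0],"rot": [0,0,0]},
    {"fingers": 55,"linear": [-0.54,0,0],"rot": [0,0,0]},
    {"fingers": 55,"linear": [-0.6,0,0],"rot": [0,0,0]},
    {"fingers": 55,"linear": [-0.6,0,0],"rot": [0,0,0]}
  ]
}}

```text
time_s: 19.8
position: [544.4, 80.5, 6.6]
orientation: [[-1.0, 0.014, -0.0], [0.014, 1.0, 0.0], [0.0, 0.0, -1.0]]
wrist_force: [-2.7, 1.0, -0.5]
opening: 47.4
gripper_force: 1.5
```

Request:
{"api": "send_rows", "payload": {
  "moves": [
    {"fingers": 55,"linear": [-0.06,0,0],"rot": [0,0,0]},
    {"fingers": 55,"linear": [-0.12,0,0],"rot": [0,0,0]},
    {"fingers": 55,"linear": [-0.12,0,0],"rot": [0,0,0]}
  ]
}}

```text
time_s: 20.18
position: [544.4, 80.3, 6.0]
orientation: [[-1.0, 0.013, -0.011], [0.013, 1.0, -0.001], [0.011, -0.001, -1.0]]
wrist_force: [-17.1, 1.6, 11.9]
opening: 46.9
gripper_force: 8.7
```

Request:
{"api": "send_rows", "payload": {
  "moves": [
    {"fingers": 55,"linear": [0.12,0,0],"rot": [0,0,0]},
    {"fingers": 55,"linear": [0.5,0,-0.1],"rot": [0,0,0]},
    {"fingers": 55,"linear": [0.5,0,-1.2],"rot": [0,0,0]},
    {"fingers": 55,"linear": [0.2,0.6,-2.1],"rot": [0,0,1.5]},
    {"fingers": 55,"linear": [-0.6,1.7,-2.1],"rot": [0,0,3]},
    {"fingers": 55,"linear": [-1.04,1.7,-2.1],"rot": [0,0,4.7]},
    {"fingers": 55,"linear": [-1.04,1.7,-2.1],"rot": [0,0,6.4]},
    {"fingers": 55,"linear": [-1.04,1.7,-2.1],"rot": [0,0,8.1]},
    {"fingers": 55,"linear": [-1.04,1.7,-2.1],"rot": [0,0,9.8]},
    {"fingers": 55,"linear": [-1.04,1.7,-2.1],"rot": [0,0,11.5]},
    {"fingers": 55,"linear": [-1.04,1.7,-2.1],"rot": [0,0,13.2]},
    {"fingers": 55,"linear": [-1.04,1.7,-2.1],"rot": [0,0,15]}
  ]
}}

```text
time_s: 21.68
position: [605.2, 164.6, 112.5]
orientation: [[0.019, 1.0, 0.004], [1.0, -0.019, 0.0], [0.0, 0.004, -1.0]]
wrist_force: [0.1, -0.2, 0.3]
opening: 47.3
gripper_force: 0.0
```

Request:
{"api": "send_rows", "payload": {
  "moves": [
    {"fingers": 55,"linear": [0,0,0],"rot": [0,0,0]},
    {"fingers": 55,"linear": [0,0,0],"rot": [0,0,0]}
  ]
}}

```text
time_s: 21.92
position: [604.2, 164.5, 112.1]
orientation: [[0.009, 1.0, 0.002], [1.0, -0.009, 0.0], [0.0, 0.002, -1.0]]
wrist_force: [0.1, -0.6, 0.4]
opening: 47.2
gripper_force: 0.0
```

Run:
```python
from h import *
ci=bot.camera_info("wrist")
im=bot.get_image("wrist");o=bot.get_obs();print(o["position"],o["orientation"].round(4),o["joint_pos"].round(1),o["wrist_force"],o["opening"])
import pickle;pickle.dump(ci,open("w7.pkl","wb"));cv2.imwrite("pics/w7.png",im)
```

```text
[604.02588173 164.46284104 112.05231907] [[ 1.000e-02  9.999e-01  1.100e-03]
 [ 9.999e-01 -1.000e-02  2.000e-04]
 [ 3.000e-04  1.100e-03 -1.000e+00]] [-43.9  33.6  31.9 103.6 -22.7  49.2  -1.8] [-0.88002694  0.02762507  0.59523437] 46.93036668722437
```

View pics/w7.png

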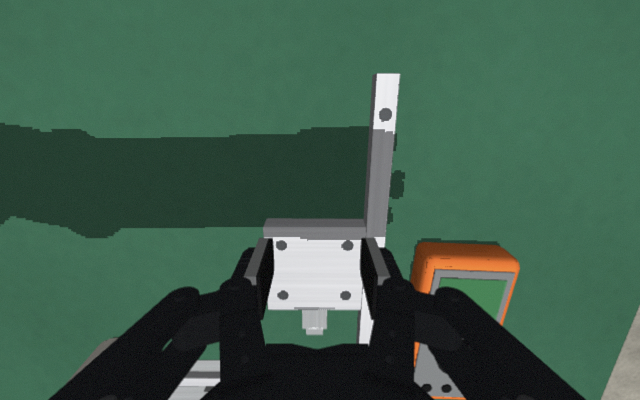

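The gauge is flush and square against the fence: back edge at v≈237, holes (281,245), (347,245), (283,295), (345,295).

Run:
```python
from h import *
import pickle
ci=pickle.load(open("w7.pkl","rb"))
h=np.array([onz(ci,p,20)[:2] for p in((281,245),(347,245),(283,295),(345,295))]);print(h.round(1),h.mean(0))
print("back", onz(ci,(310,237),20)[:2].round(1))
```

```text
[[571.9 115.3]
 [631.5 114.7]
 [571.3  61.1]
 [630.9  60.6]] [601.40174485  87.91604334]
back [598.2 123.1]
```

Request:
{"api": "send_rows", "payload": {
  "moves": [
    {"fingers": 55,"linear": [0,-0.05,1],"rot": [0,0,-0.05]},
    {"fingers": 55,"linear": [0,-0.05,1.8],"rot": [0,0,-0.05]},
    {"fingers": 55,"linear": [0,-0.05,2.1],"rot": [0,0,-0.05]},
    {"fingers": 55,"linear": [0,-0.05,2.1],"rot": [0,0,-0.05]},
    {"fingers": 55,"linear": [-0.2,-0.05,2.1],"rot": [0,0,-0.05]},
    {"fingers": 55,"linear": [-0.35,-0.05,2.1],"rot": [0,0,-0.05]},
    {"fingers": 55,"linear": [-0.5,-0.05,2.1],"rot": [0,0,-0.05]},
    {"fingers": 55,"linear": [-0.65,-0.05,2.1],"rot": [0,0,-0.05]},
    {"fingers": 55,"linear": [-0.8,-0.05,2.1],"rot": [0,0,-0.05]},
    {"fingers": 55,"linear": [-0.95,-0.05,2.1],"rot": [0,0,-0.05]},
    {"fingers": 55,"linear": [-1.1,-0.05,2.1],"rot": [0,0,-0.05]},
    {"fingers": 55,"linear": [-1.1,-0.05,2.1],"rot": [0,0,-0.05]}
  ]
}}

```text
time_s: 23.48
position: [600.9, 110.8, 8.0]
orientation: [[0.007, 1.0, 0.001], [1.0, -0.007, 0.003], [0.003, 0.001, -1.0]]
wrist_force: [-0.9, 4.8, 3.4]
opening: 46.7
gripper_force: 2.2
```

Request:
{"api": "send_rows", "payload": {
  "moves": [
    {"fingers": 55,"linear": [-0.15,0,0],"rot": [0,0,0.04]},
    {"fingers": 55,"linear": [-0.3,0,0],"rot": [0,0,0.08]},
    {"fingers": 55,"linear": [-0.45,0,0],"rot": [0,0,0.08]},
    {"fingers": 55,"linear": [-0.6,0,0],"rot": [0,0,0.08]},
    {"fingers": 55,"linear": [-0.75,0,0],"rot": [0,0,0.08]},
    {"fingers": 55,"linear": [-0.85,0,0],"rot": [0,0,0.08]},
    {"fingers": 55,"linear": [-0.85,0,0],"rot": [0,0,0.08]}
  ]
}}

```text
time_s: 24.35
position: [600.9, 67.5, 7.7]
orientation: [[0.016, 1.0, 0.002], [1.0, -0.016, 0.001], [0.001, 0.002, -1.0]]
wrist_force: [0.3, 3.4, 2.7]
opening: 46.9
gripper_force: 1.8
```

Request:
{"api": "send_rows", "payload": {
  "moves": [
    {"fingers": 55,"linear": [-0.12,0,0],"rot": [0,0,0]},
    {"fingers": 55,"linear": [-0.24,0,0],"rot": [0,0,0]},
    {"fingers": 55,"linear": [-0.36,0,0],"rot": [0,0,0]},
    {"fingers": 55,"linear": [-0.46,0,0],"rot": [0,0,0]},
    {"fingers": 55,"linear": [-0.46,0,0],"rot": [0,0,0]}
  ]
}}

```text
time_s: 24.98
position: [600.3, 44.4, 7.4]
orientation: [[0.016, 1.0, 0.002], [1.0, -0.016, 0.001], [0.001, 0.002, -1.0]]
wrist_force: [0.9, 4.6, 2.8]
opening: 47.5
gripper_force: 2.0
```

Request:
{"api": "send_rows", "payload": {
  "moves": [
    {"fingers": 55,"linear": [-0.06,0,0],"rot": [0,0,0]},
    {"fingers": 55,"linear": [-0.12,0,0],"rot": [0,0,0]},
    {"fingers": 55,"linear": [-0.18,0,0],"rot": [0,0,0]},
    {"fingers": 55,"linear": [-0.18,0,0],"rot": [0,0,0]}
  ]
}}

```text
time_s: 25.48
position: [600.0, 39.5, 7.2]
orientation: [[0.013, 1.0, 0.0], [1.0, -0.013, 0.005], [0.005, 0.0, -1.0]]
wrist_force: [0.2, 12.7, 7.1]
opening: 47.2
gripper_force: 6.2
```

Contact is at the predicted 40 mm. One more gentle push to confirm it and seat the lock on the stop.

Request:
{"api": "send_rows", "payload": {
  "moves": [
    {"fingers": 55,"linear": [-0.08,0,0],"rot": [0,0,0]},
    {"fingers": 55,"linear": [-0.14,0,0],"rot": [0,0,0]},
    {"fingers": 55,"linear": [-0.14,0,0],"rot": [0,0,0]}
  ]
}}

```text
time_s: 25.85
position: [600.0, 39.3, 7.3]
orientation: [[0.009, 1.0, -0.0], [1.0, -0.009, 0.012], [0.012, -0.001, -1.0]]
wrist_force: [-1.7, 26.1, 9.1]
opening: 47.1
gripper_force: 13.0
```

Request:
{"api": "send_rows", "payload": {
  "moves": [
    {"fingers": 55,"linear": [0.14,0,0],"rot": [0,0,0]},
    {"fingers": 55,"linear": [0.6,0,0],"rot": [0,0,0]},
    {"fingers": 55,"linear": [0.9,0,-0.5],"rot": [0,0,0]},
    {"fingers": 55,"linear": [0.9,0,-1.7],"rot": [0,0,0]},
    {"fingers": 100,"linear": [0.6,0,-2.9],"rot": [0,0,0]},
    {"fingers": 100,"linear": [0.0,0,-4],"rot": [0,0,0]},
    {"fingers": 100,"linear": [-0.6,0,-4],"rot": [0,0,0]},
    {"fingers": 100,"linear": [-0.6,0,-4],"rot": [0,0,0]},
    {"fingers": 100,"linear": [-0.6,0,-4],"rot": [0,0,0]}
  ]
}}

```text
time_s: 26.98
position: [598.1, -2.1, 205.9]
orientation: [[0.017, 1.0, -0.002], [1.0, -0.017, -0.0], [-0.0, -0.002, -1.0]]
wrist_force: [-0.8, 1.9, 0.3]
opening: 85.8
gripper_force: 0.0
```

Run:
```python
from h import *
ci=bot.camera_info("wrist")
im=bot.get_image("wrist");o=bot.get_obs();print(o["position"],o["orientation"].round(4),o["wrist_force"],o["time_s"])
import pickle;pickle.dump(ci,open("w8.pkl","wb"))
cv2.imwrite("pics/w8.png",cv2.resize(im[60:260,200:460],None,fx=3,fy=3,interpolation=cv2.INTER_CUBIC))
```

```text
[598.19948781  -1.39890727 205.8217353 ] [[ 1.540e-02  9.999e-01 -1.900e-03]
 [ 9.999e-01 -1.540e-02 -2.000e-04]
 [-3.000e-04 -1.900e-03 -1.000e+00]] [-0.66638166 -0.25976807  0.13527161] 27.025
```

View pics/w8.png

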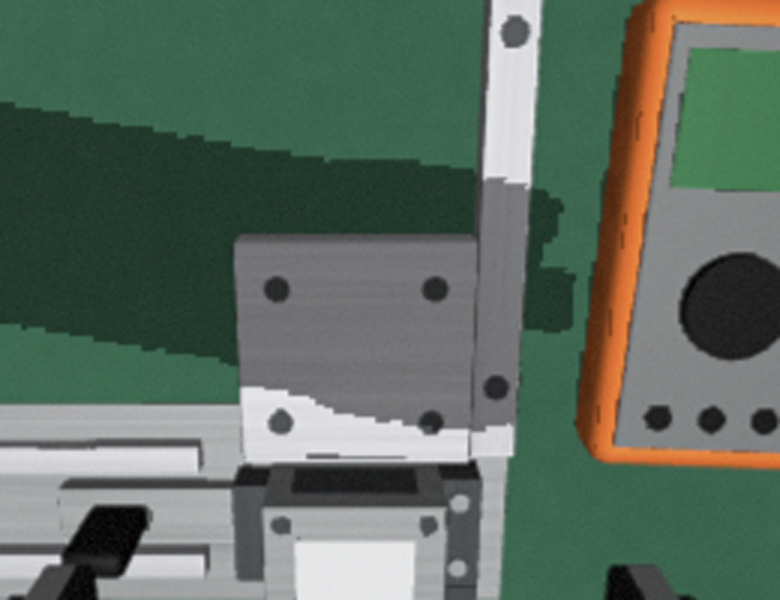

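The gauge sits square on the fence with its front edge at crop y≈462. The lock (plate (355,570)) is snug between the sliding jaw (268) and the fixed jaw (445).

Run:
```python
from h import *
import pickle
ci=pickle.load(open("w8.pkl","rb"));C=lambda x,y:(200+x/3-.33,60+y/3-.33)
f=lambda x,y,z:onz(ci,C(x,y),z)[:2].round(1)
print("gauge front",f(246,462,20),f(470,459,20),"back",f(237,241,20),f(474,241,20))
print("lock front top",f(266,508,60),f(445,506,60))
print("jaw face",f(268,490,22),"fixed",f(447,470,22))
```

```text
gauge front [554.5 -60.7] [645.3 -60.7] back [556.   28.8] [644.3  27.4]
lock front top [566.3 -61.8] [631.2 -62. ]
jaw face [563.1 -72.3] fixed [635.9 -64.6]
```

```bash
python3 -c "
from rig import bot
print(bot.job_done())"
```

```text
the job is handed in; nothing more can be done
None
```

The job is handed in at 27 s: the lock is turned and snug in the corner, the jaw is closed on it, and the gauge blade is in the gap with its shoulders about 1 mm from the lock by camera; no verdict came back.

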